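# Close the packing machine's lid

## Task

Close the packing machine for its next cycle: lower its clear lid, the one with the bar handle, gently until it rests fully shut, and let go. Do not let it drop or slam, and leave the blue spares case beside it alone, with its own lid standing open.

Things in the scene. Friction and masses are not known exactly. Their poses are not given: they have to be found in the camera images.
- lid (a joint): angle of the packing machine's lid: 0 = shut and level, grows as it opens upward, stop at 1.5. It starts at 1.2 to 1.45, held by hinge friction; below about 0.8 to 1.1 it falls shut by itself if let go, which is too hard, so it must be held all the way down. Lid about 0.4 kg; lowering it takes a few newtons.
- lid_bar (a point): middle of the lid's handle: round steel bar, 12 mm thick, 120 mm long, parallel to the hinge, on two arms in the lid's plane, 50 mm beyond the lid's free edge; top of the open lid. It can turn between the fingers. Lid: clear panel in aluminium frame, 290 mm wide, 16 mm thick. Axes turn with the lid: y along the bar, -x from hinge to bar, z the outer face (up when shut).
- lid_hinge (a point): middle of the lid's hinge axis, 96 mm above the table, fixed to the machine: a white box 260 mm deep, 300 wide, 110 high at its rear. The bar moves on a circle of radius 240 mm about it; when shut the bar is level with it, 240 mm along -x of this point, in front of the machine. y is the hinge axis, x points to the machine's back, z up.
- case_lid_handle (a point): knob on the open lid of the blue spares case, an open box 190 x 220 x 70 mm with compartments, on either side of the packing machine. Its lid has a stiff hinge and stands open; leave it as it is.

How it is judged (in metres and radians):
At the end, for the whole second after the job is handed in: The packing machine's lid is shut (within 0.05 rad, about 12 mm at the handle) and at rest; the knob of the spares case's lid is within 20 mm of where it was (value of joint lid below 0.05 rad and velocity of joint lid between -0.05 and 0.05 rad/s and distance of case_lid_handle from where it was at the start of the episode below 0.02 m); the robot touches nothing.
It fails at once if the packing machine's lid dropped or slammed (closing faster than 2 rad/s, about 0.5 m/s at the handle) (velocity of joint lid below -2 rad/s).
It fails at once if the lid of the spares case moved by more than 20 mm (distance of case_lid_handle from where it was at the start of the episode above 0.02 m).
It also fails if it takes over 38 s, if anything falls off the work surface, if the arm or the gripper's body presses on something with over 40 N, if the wrist force passes 120 N, or if a joint passes its speed limit or range.

## Robot

A 6-joint arm with a two-finger parallel gripper is mounted at the origin on the work surface. World frame = base frame: x ahead of the robot, y to its left, z up, the work surface at z = 0. Lengths are in mm, angles in rad, forces in N, time in s.
With the tool pointing down it reaches from about 400 to 925 mm from the base axis. Payload 12.5 kg.
Tool frame: the origin (TCP) lies at the very end of the fingers, on their centre line; the grasp point (between the pads) lies 19 mm behind it (env.grip_point_offset is the distance from the TCP to the grasp point, in mm); z points along the fingers, y is the direction in which the jaws open and shut (so a half turn about z gives the same grasp; the last joint's range is limited). The gripper opens to 95 mm and grips with 3 to 60 N. Pads are 20 mm wide; open, the fingers measure 119 mm over their backs; the gripper's body (75 mm by 180 mm) begins 59 mm behind the grasp point.
Start: joints at [-1.41, 0.491, 1.559, -0, 1.092, -0.106], TCP at [164.801, -602.899, 214.661] pointing down, gripper open.
Joint ranges: [-3.1, 3.1], [-0.84, 2.19], [0.05, 2.79], [-1.13, 4.28], [0.06, 2.93], [-2.69, 2.69]. Speed limits (rad/s): [2.22, 2.22, 2.79, 3.14, 3.14, 3.14].

## Interface

Orientations are given as [roll, pitch, yaw] about the fixed x, y, z axes, in that order (R = Rz(yaw) Ry(pitch) Rx(roll)).
In Python, from cell import env gives the robot as it stands.
- The arm moves only by the tool drive_tool, never from a script. Its argument "commands" is a list of rows, each an object of numbers: "dx", "dy", "dz": the shift along the world's x, y, z in mm; "yaw": the turn about the world's z in degrees. In form: [{"dx": .., "dy": .., "dz": .., "yaw": ..}, ...]. A call has 1 to 5 rows; each row shifts and turns the commanded pose from where the row before left it; what a row does not reach is not made up. A row lasts 1/12 s, in which the tool goes at most 41.7 mm and 7.16 degrees, less where a joint would pass 70% of its speed; a pose out of reach is approached as far as the arm can. A call with a gripper value outside its range is refused whole. "grip" is the opening, from 0 (shut) to 1 (fully open), set as the call begins (left out, the last holds). The fingers move at their own pace and stop on an object; the grip force is fixed at half the most. Time passes only in rows, so rows that do not move let the fingers close. It gives the time, the measured TCP pose, the force and the opening at its end, in the units of the state.
- env.state(): the state, without advancing time (a new reading comes with each control period).
- env.read_camera(name): name is "scene" or "top" or "wrist"; returns the picture (384x512x3 uint8, red, green, blue); there is no depth.
- env.calibration(name): a dict with "intrinsics" (3x3 intrinsics, pixels), "rvec" (rotation vector, rad) and "tvec" (3), from world to camera coordinates, as OpenCV has them. Camera axes: x right, y down, z forward; pixel columns grow to the right and rows downward; lengths in mm; the calibration is good to about 2 mm. A picture is of the moment at which its call begins: read the wrist's pose just before it. calibration takes no time and is no camera call; for the wrist camera it gives the pose at the moment of the call.
- env.job_done(): hands the job in, once; it reports no verdict.
Trained networks look in the newest picture that a camera, given by its name, has taken for a name from the list of things; names that differ only in an ending like _2 or _b are one class to them, and where a whole thing is asked for, a point or a joint stands for the part that bears it (a point fixed in the world has none). Each returns a list of dicts, best first, with "conf" (0 to 1); they miss things now and then, are a little off and sometimes report something else, mostly with a low value. They report only what shows in the picture. A call takes as long as a camera call.
- env.trace(query, camera): "pixels" (384x512 bool, what is visible of it) and "pixel" ([column, row] in pixels, amid what is visible of it).
- env.place_of(query, camera): "pixel" ([column, row] in pixels: a listed point, or the origin of a listed thing).
The state is a dict: "t": time; "joints": joint angles; "qvel": joint speeds; "tau": joint torques, N m; "eef_pos": TCP position; "tcp_rot": TCP orientation; "ft_force": force on the tool from outside, world axes, zero at the start; "moment": the same for the moment, N m; "opening": opening from 0.0 (shut) to 1.0 (fully open).
Only numpy, scipy, OpenCV 4.12 (cv2) and the standard library are available. Lean on these libraries where they do the work, as an engineer would, in place of code of your own. Each camera call takes 0.05 s, during which the arm holds its last target.

## Working session

There is one attempt and no reset: what is moved stays moved. The work goes in short steps, Python scripts to look and compute and a tool call to move; the robot and the scene stay as the last step left them, time stands still between calls to the robot, and variables do not carry over. Pictures are saved under pics/ and viewed, and the job is handed in when it is done.

Besides the shell and the picture viewer there is one more tool, called after "Request:" in YAML: its name, and indented under it one key for each argument. drive_tool: Moves the arm, as the interface text tells. Its arguments: {"type":"object","properties":{"commands":{"type":"array"},"grip":{"type":"number"}},"required":["commands"]}

```bash
ls; mkdir -p pics; cat > h.py <<'E'
import numpy as np, cv2
from cell import env
def cal(n):
    c=env.calibration(n);K=np.array(c["intrinsics"],float);R=cv2.Rodrigues(np.array(c["rvec"],float))[0];t=np.array(c["tvec"],float).ravel();return K,R,t
def P(n):
    K,R,t=cal(n);return K@np.c_[R,t]
def tri(ps,uv):
    X=cv2.triangulatePoints(ps[0],ps[1],np.array(uv[0],float).reshape(2,1),np.array(uv[1],float).reshape(2,1));return (X[:3]/X[3]).ravel()
def proj(p,X):
    q=p@np.r_[X,1];return q[:2]/q[2]
def save(n,im): cv2.imwrite(n,im[:,:,::-1])
E
python3 - <<'E'
from h import *
for n in("scene","top","wrist"):
    im=env.read_camera(n); save(f"pics/{n}0.png",im)
    if n!="wrist":
        for q in("lid_bar","lid_hinge","case_lid_handle"):
            r=env.place_of(q,n); print(n,q,[(np.round(a["pixel"],1).tolist(),round(a["conf"],2)) for a in r[:3]])
s=env.state();print(s)
E
```

```text
pics
scene lid_bar [([185.1, 187.6], 0.95)]
scene lid_hinge [([226.9, 271.9], 0.74)]
scene case_lid_handle [([388.5, 159.7], 0.82)]
top lid_bar [([397.4, 141.9], 0.6)]
top lid_hinge [([347.3, 130.4], 0.8)]
top case_lid_handle [([102.3, 87.7], 0.9), ([395.8, 144.4], 0.23)]
{'t': 0.45, 'joints': array([-1.40960892e+00,  4.90952486e-01,  1.55895790e+00,  2.52437246e-05,
        1.09165523e+00, -1.05582735e-01]), 'qvel': array([-6.51900762e-05, -4.33988911e-04, -1.52491255e-04,  1.19498589e-03,
       -1.41164140e-03, -6.72455059e-05]), 'tau': array([-1.08623834e-03, -6.11973810e+01, -2.58236235e+01,  6.92553702e-02,
        4.49324702e-02, -8.04604639e-06]), 'eef_pos': array([ 164.79937031, -602.88398734,  214.60835392]), 'tcp_rot': array([ 3.14156341e+00, -1.94275071e-05,  2.66758507e-01]), 'ft_force': array([ 0.01627088,  0.48947567, -0.98439788]), 'moment': array([0.05469183, 0.0335849 , 0.06787667]), 'opening': 0.9990672920786581}
```

```bash
python3 - <<'E'
from h import *
ps=P("scene"),P("top")
d={"bar":((185.1,187.6),(397.4,141.9)),"hinge":((226.9,271.9),(347.3,130.4)),"knob":((388.5,159.7),(102.3,87.7))}
for k,v in d.items():
    X=tri(ps,v);print(k,X.round(1),[ (proj(p,X)-np.array(u)).round(1) for p,u in zip(ps,v)])
for n in("scene","top"):
    K,R,t=cal(n);print(n,(-R.T@t).round(),R[2].round(2))
E
```

```text
bar [ 622.7 -247.6  321.7] [array([1.2, 0.1]), array([1. , 0.5])]
hinge [ 692.8 -219.4  101.9] [array([ 0.5, -0. ]), array([0.3, 0.2])]
knob [746.5 234.5 230.4] [array([-0.3,  0.1]), array([-0.2, -0.2])]
scene [1157. -466.  811.] [-0.6   0.45 -0.66]
top [ 485.  -14. 1012.] [ 0.09 -0.03 -1.  ]
```

View pics/scene0.png

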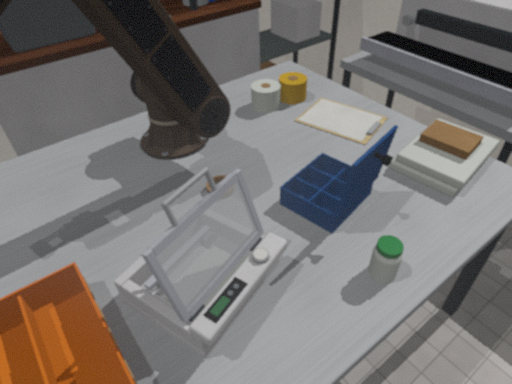

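View pics/top0.png

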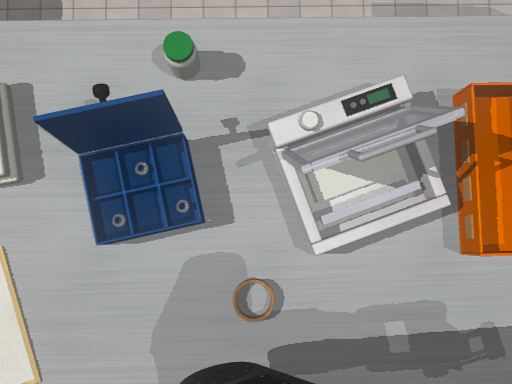

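The scene and top views show the packing machine's lid open with the bar on its robot side: the bar at about (185,188) in the scene view and (397,142) in the top view, with the hinge behind it. The blue case is well off to the left, at +y. Triangulation gives a lid angle of about 1.24 and a machine yaw of about 0.37. I'll hover above the bar and turn the jaws across it.

Request:
drive_tool:
  commands:
    - {"dx": 5, "dy": 5, "dz": 38, "yaw": 7}
    - {"dx": 5, "dy": 5, "dz": 38, "yaw": 7}
    - {"dx": 15, "dy": 10, "dz": 35, "yaw": 7}
    - {"dx": 20, "dy": 15, "dz": 30, "yaw": 7}
    - {"dx": 25, "dy": 20, "dz": 24, "yaw": 7}
  grip: 1

```text
t: 0.87
eef_pos: [234.7, -548.0, 382.2]
tcp_rot: [3.14, 0.001, 0.882]
ft_force: [0.8, -0.2, 0.4]
opening: 0.998
```

Request:
drive_tool:
  commands:
    - {"dx": 28, "dy": 22, "dz": 15, "yaw": 7}
    - {"dx": 28, "dy": 22, "dz": 15, "yaw": 7}
    - {"dx": 28, "dy": 22, "dz": 15, "yaw": 7}
    - {"dx": 30, "dy": 24, "dz": 5, "yaw": 7}
    - {"dx": 30, "dy": 24, "dz": 0, "yaw": 7}

```text
t: 1.28
eef_pos: [380.0, -432.7, 431.4]
tcp_rot: [3.14, 0.002, 1.494]
ft_force: [0.6, -0.6, -0.2]
opening: 1.0
```

Request:
drive_tool:
  commands:
    - {"dx": 30, "dy": 24, "dz": 0, "yaw": 7}
    - {"dx": 30, "dy": 24, "dz": 0, "yaw": 7}
    - {"dx": 30, "dy": 24, "dz": 0, "yaw": 7}
    - {"dx": 30, "dy": 24, "dz": 0, "yaw": 5}
    - {"dx": 30, "dy": 24, "dz": 0, "yaw": 0}

```text
t: 1.7
eef_pos: [530.0, -312.3, 429.8]
tcp_rot: [3.141, 0.0, 1.948]
ft_force: [-0.5, -0.5, 0.1]
opening: 1.003
```

```bash
cat > look.py <<'E'
from h import *
import sys
tag=sys.argv[1]
print(env.state()["eef_pos"].round(1),env.state()["tcp_rot"].round(3))
np.save(f"P_{tag}.npy",P("wrist"))
K,R,t=cal("wrist");print("cam",(-R.T@t).round(),R[2].round(2))
save(f"pics/w{tag}.png",env.read_camera("wrist"))
for q in("lid_bar","lid_hinge"):
    print(q,[(np.round(a["pixel"],1).tolist(),round(a["conf"],2)) for a in env.place_of(q,"wrist")[:3]])
print("pred bar",proj(np.load(f"P_{tag}.npy"),[622.7,-247.6,321.7]).round())
E
python3 look.py 1
```

```text
[ 530.  -312.3  429.8] [3.141 0.    1.948]
cam [ 503. -244.  600.] [ 0.1  -0.25 -0.96]
lid_bar [([363.6, 159.2], 0.74)]
lid_hinge [([359.8, 141.2], 0.75)]
pred bar [365. 163.]
```

View pics/w1.png

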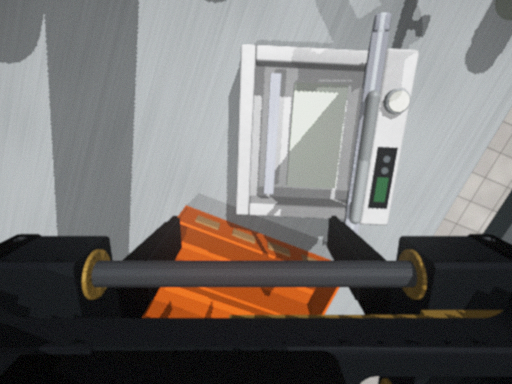

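The wrist view shows the lid nearly edge-on, with the bar around (364,159) as predicted. I'll zoom in to find its ends.

```bash
python3 - <<'E'
import cv2
a=cv2.imread("pics/w1.png")[70:240,280:440];cv2.imwrite("pics/w1z.png",cv2.resize(a,None,fx=3.5,fy=3.5,interpolation=2)[:600])
a=cv2.imread("pics/scene0.png")[150:260,130:280];cv2.imwrite("pics/s0z.png",cv2.resize(a,None,fx=5,fy=5,interpolation=2))
a=cv2.imread("pics/top0.png")[90:190,300:480];cv2.imwrite("pics/t0z.png",cv2.resize(a,None,fx=4,fy=4,interpolation=2))
E
```

```text
(no output)
```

View pics/w1z.png

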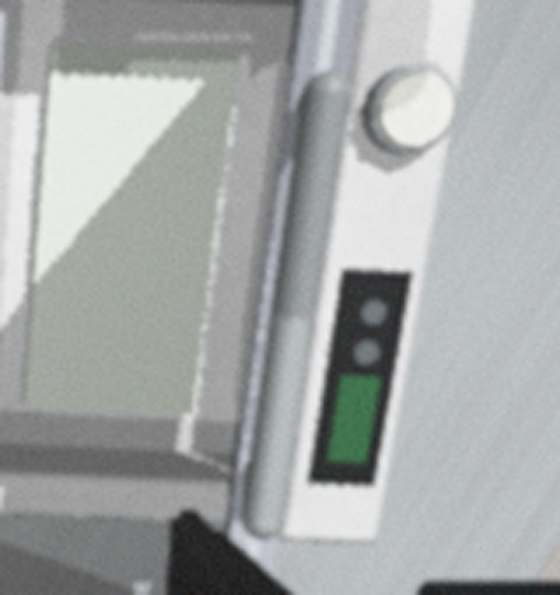

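View pics/s0z.png

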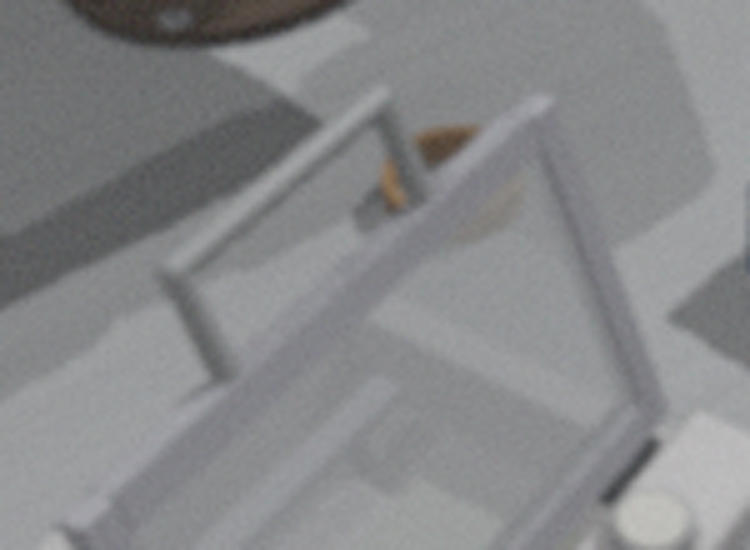

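View pics/t0z.png

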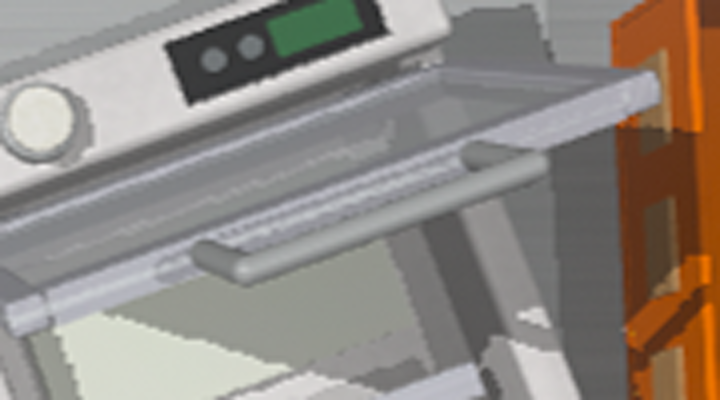

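```bash
python3 - <<'E'
from h import *
from scipy.optimize import least_squares
ps=[P("scene"),P("top"),np.load("P_1.npy")]
A=[(207,168.6),(360,157.5),(372,95)];B=[(164,204.4),(434,131),(354.9,220)];M=[(185.1,187.6),(397.4,141.9),(363.6,159.2)]
H=[(226.9,271.9),(347.3,130.4),(359.8,141.2)]
out=[]
for o in(A,B,M,H):
    f=lambda X:np.concatenate([proj(p,X)-np.array(u) for p,u in zip(ps,o)])
    s=least_squares(f,[620,-250,250],loss="soft_l1");out.append(s.x);print(s.x.round(1),s.fun.round(1))
d=out[0]-out[1];print("len",np.linalg.norm(d),"yaw",np.arctan2(-d[0],d[1]),"mid",(out[0]+out[1])/2)
K,R,t=cal("top")
E
```

```text
[ 599.4 -187.7  321.9] [-0.6  0.9  0.4  0.6  0.5 -0.4]
[ 639.7 -304.1  323.5] [-0.2  0.1  0.5 -0.4 -0.  -0.6]
[ 621.  -245.8  320.3] [ 1.7 -0.2 -0.4  1.8  0.1  1.3]
[ 692.1 -219.5  100.9] [0.3 0.1 0.3 0.6 0.3 0. ]
len 123.22366219646368 yaw 0.3337238342198602 mid [ 619.54035151 -245.9181022   322.73257631]
```

Bar middle is (620,−246,322), with the bar yaw at 0.334. The bar-to-hinge radius comes to 239 mm (given: 240) and the length to 123 mm (given: 120), so both agree. The lid angle is 1.245. Next I'll move over the bar and come down on it.

Request:
drive_tool:
  commands:
    - {"dx": 25, "dy": 18, "dz": 0, "yaw": -2.5}
    - {"dx": 25, "dy": 18, "dz": 0, "yaw": 0}
    - {"dx": 25, "dy": 18, "dz": 0, "yaw": 0}
    - {"dx": 15, "dy": 12, "dz": -10, "yaw": 0}
    - {"dx": 0, "dy": 0, "dz": -25, "yaw": 0}

```text
t: 2.27
eef_pos: [620.9, -246.9, 396.5]
tcp_rot: [3.138, 0.003, 1.9]
ft_force: [0.2, -1.0, -0.4]
opening: 1.0
```

```bash
python3 look.py 2
```

```text
[ 620.9 -246.9  396.5] [3.138e+00 3.000e-03 1.900e+00]
cam [ 596. -177.  567.] [ 0.09 -0.25 -0.96]
lid_bar []
lid_hinge [([300.2, 157.3], 0.81)]
pred bar [255. 199.]
```

View pics/w2.png

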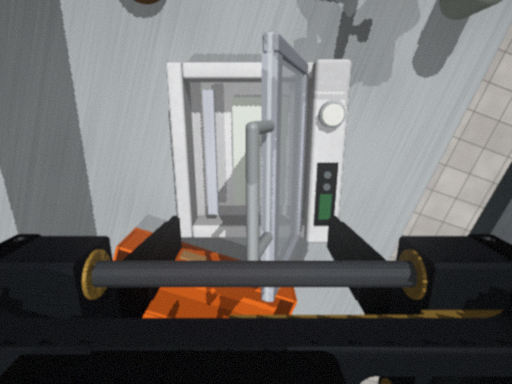

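The bar at column 253, rows 122–258, is vertical in the picture and centred between the fingers (180 and 330). The alignment is good, so I'll descend and close.

Request:
drive_tool:
  commands:
    - {"dz": -25}
    - {"dz": -25}
    - {"dz": -20}
    - {"dz": -15}
    - {"dz": -8}

```text
invalid input
```

Request:
drive_tool:
  commands:
    - {"dz": 0}
    - {"dz": 0}
    - {"dz": 0}
    - {"dz": 0}
    - {"dz": 0}
  grip: 0

```text
invalid input
```

Request:
drive_tool:
  commands:
    - {"dz": 0}
    - {"dz": 0}

```text
invalid input
```

All four keys have to be given in every row.

Request:
drive_tool:
  commands:
    - {"dx": 0, "dy": 0, "dz": -25, "yaw": 0}
    - {"dx": 0, "dy": 0, "dz": -25, "yaw": 0}
    - {"dx": 0, "dy": 0, "dz": -20, "yaw": 0}
    - {"dx": 0, "dy": 0, "dz": -15, "yaw": 0}
    - {"dx": 0, "dy": 0, "dz": -8, "yaw": 0}

```text
t: 2.83
eef_pos: [617.9, -249.1, 301.4]
tcp_rot: [-3.141, -0.0, 1.897]
ft_force: [0.3, -0.2, -0.4]
opening: 1.001
```

Request:
drive_tool:
  commands:
    - {"dx": 0, "dy": 0, "dz": 0, "yaw": 0}
    - {"dx": 0, "dy": 0, "dz": 0, "yaw": 0}
    - {"dx": 0, "dy": 0, "dz": 0, "yaw": 0}
    - {"dx": 0, "dy": 0, "dz": 0, "yaw": 0}
    - {"dx": 0, "dy": 0, "dz": 0, "yaw": 0}
  grip: 0

```text
t: 3.25
eef_pos: [618.9, -248.0, 302.7]
tcp_rot: [3.141, 0.001, 1.899]
ft_force: [-0.8, 0.7, 0.4]
opening: 0.705
```

Request:
drive_tool:
  commands:
    - {"dx": 0, "dy": 0, "dz": 0, "yaw": 0}
    - {"dx": 0, "dy": 0, "dz": 0, "yaw": 0}

```text
t: 3.42
eef_pos: [618.9, -247.9, 302.0]
tcp_rot: [3.141, 0.0, 1.899]
ft_force: [-0.1, -0.2, -0.3]
opening: 0.568
```

Request:
drive_tool:
  commands:
    - {"dx": 0, "dy": 0, "dz": 0, "yaw": 0}
    - {"dx": 0, "dy": 0, "dz": 0, "yaw": 0}
    - {"dx": 0, "dy": 0, "dz": 0, "yaw": 0}
    - {"dx": 0, "dy": 0, "dz": 0, "yaw": 0}
    - {"dx": 0, "dy": 0, "dz": 0, "yaw": 0}

```text
t: 3.83
eef_pos: [618.8, -247.9, 301.7]
tcp_rot: [3.142, -0.0, 1.899]
ft_force: [-0.5, 0.2, 0.2]
opening: 0.217
```

Request:
drive_tool:
  commands:
    - {"dx": 0, "dy": 0, "dz": 0, "yaw": 0}
    - {"dx": 0, "dy": 0, "dz": 0, "yaw": 0}
    - {"dx": 0, "dy": 0, "dz": 0, "yaw": 0}
    - {"dx": 0, "dy": 0, "dz": 0, "yaw": 0}
    - {"dx": 0, "dy": 0, "dz": 0, "yaw": 0}

```text
t: 4.25
eef_pos: [618.8, -247.9, 301.7]
tcp_rot: [3.141, 0.0, 1.899]
ft_force: [0.9, 0.7, -1.6]
opening: 0.116
```

```bash
python3 - <<'E'
from h import *
s=env.state();print(s["t"],s["eef_pos"].round(1),s["opening"],s["ft_force"].round(1))
a=env.read_camera("scene")[120:290,100:300];save("pics/s3.png",cv2.resize(a,None,fx=3.5,fy=3.5))
E
```

```text
4.25 [ 618.8 -247.9  301.7] 0.11584478159430488 [ 0.9  0.7 -1.6]
```

View pics/s3.png

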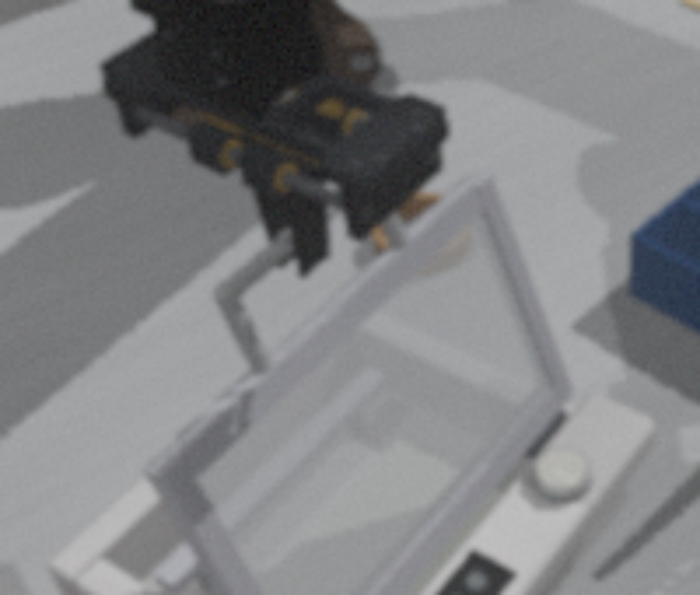

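The opening of 0.116 is about 11 mm, which fits the 12 mm bar, and the scene view shows the fingers round the middle of the bar. Next I'll work out the arc.

```bash
python3 - <<'E'
import numpy as np
u=np.array([np.cos(.334),np.sin(.334)])
th=np.r_[np.linspace(1.24,0.09,36),np.linspace(0.09,0,6)[1:]]
r=240
pos=np.c_[-r*np.cos(th)[:,None]*u, r*np.sin(th)]
p=np.round((pos-pos[0])*2)/2
d=np.diff(p,axis=0)
for i in range(0,len(d),5): print(round(th[min(i+5,len(d))],3),d[i:i+5].tolist(),"->",(p[min(i+5,len(d))]+[618.8,-247.9,301.7]).round(1))
E
```

```text
1.076 [[-7.0, -2.5, -2.5], [-7.0, -2.5, -3.0], [-6.5, -2.0, -3.5], [-7.0, -2.5, -3.0], [-6.5, -2.5, -4.0]] -> [ 584.8 -259.9  285.7]
0.911 [[-6.5, -2.0, -3.5], [-6.5, -2.5, -4.0], [-6.0, -2.0, -4.5], [-6.5, -2.0, -4.5], [-6.0, -2.0, -5.0]] -> [ 553.3 -270.4  264.2]
0.747 [[-5.5, -2.0, -4.5], [-5.5, -2.0, -5.5], [-5.5, -2.0, -5.0], [-5.5, -2.0, -5.5], [-5.0, -1.5, -6.0]] -> [ 526.3 -279.9  237.7]
0.583 [[-5.0, -2.0, -6.0], [-5.0, -1.5, -6.0], [-4.5, -1.5, -6.0], [-4.5, -1.5, -6.5], [-4.0, -1.5, -6.5]] -> [ 503.3 -287.9  206.7]
0.419 [[-4.0, -1.5, -6.5], [-4.0, -1.5, -7.0], [-3.5, -1.0, -6.5], [-3.5, -1.0, -7.5], [-3.0, -1.5, -7.0]] -> [ 485.3 -294.4  172.2]
0.254 [[-3.0, -1.0, -7.0], [-2.5, -1.0, -7.5], [-2.5, -0.5, -7.5], [-2.5, -1.0, -7.5], [-2.0, -0.5, -7.5]] -> [ 472.8 -298.4  135.2]
0.09 [[-1.5, -0.5, -8.0], [-1.5, -0.5, -7.5], [-1.5, -0.5, -8.0], [-1.0, -0.5, -7.5], [-0.5, -0.5, -8.0]] -> [ 466.8 -300.9   96.2]
0.0 [[-0.5, 0.0, -4.0], [-0.5, 0.0, -4.5], [0.0, 0.0, -4.5], [0.0, 0.0, -4.0], [0.0, 0.0, -4.5]] -> [ 465.8 -300.9   74.7]
```

Request:
drive_tool:
  commands:
    - {"dx": -7, "dy": -2.5, "dz": -2.5, "yaw": 0}
    - {"dx": -7, "dy": -2.5, "dz": -3, "yaw": 0}
    - {"dx": -6.5, "dy": -2, "dz": -3.5, "yaw": 0}
    - {"dx": -7, "dy": -2.5, "dz": -3, "yaw": 0}
    - {"dx": -6.5, "dy": -2.5, "dz": -4, "yaw": 0}

```text
t: 4.72
eef_pos: [583.7, -259.8, 285.2]
tcp_rot: [-3.141, -0.001, 1.899]
ft_force: [-2.3, 3.5, 2.4]
opening: 0.118
```

Request:
drive_tool:
  commands:
    - {"dx": -6.5, "dy": -2, "dz": -3.5, "yaw": 0}
    - {"dx": -6.5, "dy": -2.5, "dz": -4, "yaw": 0}
    - {"dx": -6, "dy": -2, "dz": -4.5, "yaw": 0}
    - {"dx": -6.5, "dy": -2, "dz": -4.5, "yaw": 0}
    - {"dx": -6, "dy": -2, "dz": -5, "yaw": 0}

```text
t: 5.13
eef_pos: [552.5, -270.5, 263.8]
tcp_rot: [-3.141, -0.0, 1.899]
ft_force: [0.4, 3.7, 0.2]
opening: 0.116
```

Request:
drive_tool:
  commands:
    - {"dx": -5.5, "dy": -2, "dz": -4.5, "yaw": 0}
    - {"dx": -5.5, "dy": -2, "dz": -5.5, "yaw": 0}
    - {"dx": -5.5, "dy": -2, "dz": -5, "yaw": 0}
    - {"dx": -5.5, "dy": -2, "dz": -5.5, "yaw": 0}
    - {"dx": -5, "dy": -1.5, "dz": -6, "yaw": 0}

```text
t: 5.55
eef_pos: [525.5, -280.0, 237.2]
tcp_rot: [-3.141, -0.0, 1.899]
ft_force: [-1.1, 3.4, 1.5]
opening: 0.116
```

```bash
python3 - <<'E'
from h import *
s=env.state();print(s["t"],s["eef_pos"].round(1),s["opening"],s["ft_force"].round(1))
a=env.read_camera("scene")[120:290,80:280];save("pics/s4.png",cv2.resize(a,None,fx=3.5,fy=3.5))
E
```

```text
5.55 [ 525.5 -280.   237.2] 0.11555707262399705 [-1.1  3.4  1.5]
```

View pics/s4.png

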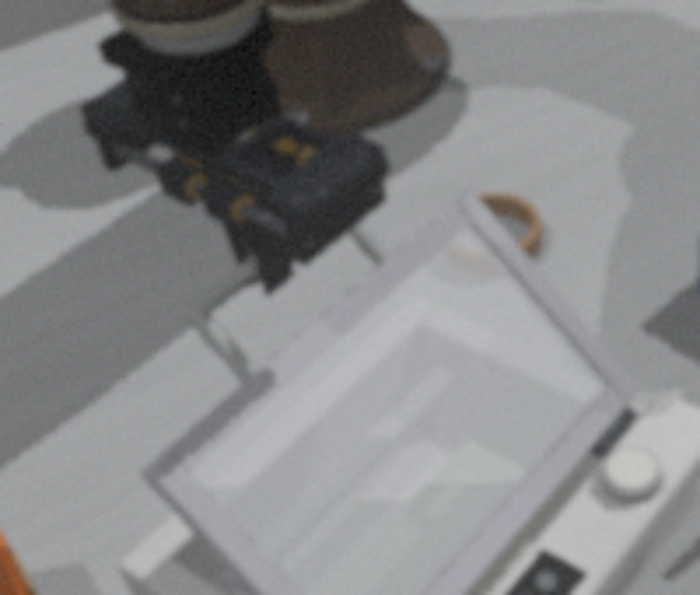

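The lid is following at roughly 0.75 rad, the bar is still in the fingers, and the force is small. I'll carry on.

Request:
drive_tool:
  commands:
    - {"dx": -5, "dy": -2, "dz": -6, "yaw": 0}
    - {"dx": -5, "dy": -1.5, "dz": -6, "yaw": 0}
    - {"dx": -4.5, "dy": -1.5, "dz": -6, "yaw": 0}
    - {"dx": -4.5, "dy": -1.5, "dz": -6.5, "yaw": 0}
    - {"dx": -4, "dy": -1.5, "dz": -6.5, "yaw": 0}

```text
t: 6.02
eef_pos: [502.8, -287.8, 206.3]
tcp_rot: [-3.142, -0.0, 1.899]
ft_force: [-0.7, 5.8, 0.2]
opening: 0.117
```

Request:
drive_tool:
  commands:
    - {"dx": -4, "dy": -1.5, "dz": -6.5, "yaw": 0}
    - {"dx": -4, "dy": -1.5, "dz": -7, "yaw": 0}
    - {"dx": -3.5, "dy": -1, "dz": -6.5, "yaw": 0}
    - {"dx": -3.5, "dy": -1, "dz": -7.5, "yaw": 0}
    - {"dx": -3, "dy": -1.5, "dz": -7, "yaw": 0}

```text
t: 6.43
eef_pos: [485.1, -294.0, 171.5]
tcp_rot: [3.141, -0.001, 1.899]
ft_force: [1.8, 9.2, -2.8]
opening: 0.117
```

Request:
drive_tool:
  commands:
    - {"dx": -3, "dy": -1, "dz": -7, "yaw": 0}
    - {"dx": -2.5, "dy": -1, "dz": -7.5, "yaw": 0}
    - {"dx": -2.5, "dy": -0.5, "dz": -7.5, "yaw": 0}
    - {"dx": -2.5, "dy": -1, "dz": -7.5, "yaw": 0}
    - {"dx": -2, "dy": -0.5, "dz": -7.5, "yaw": 0}

```text
t: 6.85
eef_pos: [473.3, -298.0, 134.6]
tcp_rot: [3.14, -0.0, 1.899]
ft_force: [6.8, 8.8, -2.7]
opening: 0.118
```

Request:
drive_tool:
  commands:
    - {"dx": -1, "dy": 0, "dz": -8, "yaw": 0}
    - {"dx": -1, "dy": 0, "dz": -7.5, "yaw": 0}
    - {"dx": -0.5, "dy": 0, "dz": -8, "yaw": 0}
    - {"dx": -0.5, "dy": 0, "dz": -7.5, "yaw": 0}
    - {"dx": 0, "dy": 0, "dz": -8, "yaw": 0}

```text
t: 7.27
eef_pos: [467.8, -299.7, 95.5]
tcp_rot: [-3.138, 0.0, 1.9]
ft_force: [-18.3, -10.8, 1.3]
opening: 0.119
```

```bash
python3 - <<'E'
from h import *
s=env.state();print(s["t"],s["eef_pos"].round(1),s["opening"],s["ft_force"].round(1))
a=env.read_camera("scene")[150:320,80:280];save("pics/s5.png",cv2.resize(a,None,fx=3.5,fy=3.5))
E
```

```text
7.2667 [ 467.8 -299.7   95.5] 0.11852769840791415 [-18.3 -10.8   1.3]
```

View pics/s5.png

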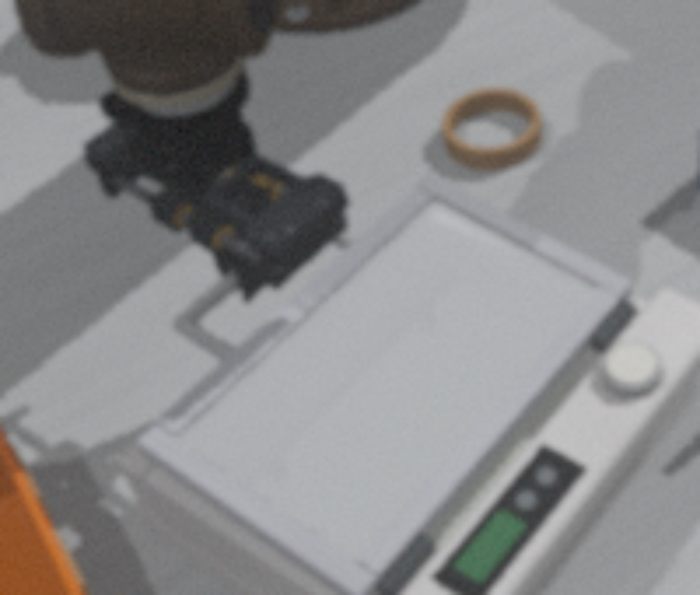

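The lid is almost shut. The tool now sits slightly too far toward the hinge, with about −20 N along that direction, so I'll ease outward while finishing slowly.

Request:
drive_tool:
  commands:
    - {"dx": -1.5, "dy": -0.5, "dz": -3, "yaw": 0}
    - {"dx": -1, "dy": -0.5, "dz": -3, "yaw": 0}
    - {"dx": -0.5, "dy": 0, "dz": -3, "yaw": 0}

```text
t: 7.57
eef_pos: [467.3, -299.9, 87.0]
tcp_rot: [3.14, 0.001, 1.898]
ft_force: [2.9, 0.7, -0.5]
opening: 0.115
```

Request:
drive_tool:
  commands:
    - {"dx": -0.5, "dy": 0, "dz": -2.5, "yaw": 0}
    - {"dx": 0, "dy": 0, "dz": -2.5, "yaw": 0}
    - {"dx": 0, "dy": 0, "dz": -2, "yaw": 0}

```text
t: 7.82
eef_pos: [467.1, -299.9, 80.2]
tcp_rot: [3.14, 0.002, 1.899]
ft_force: [4.7, -1.0, -0.7]
opening: 0.119
```

Request:
drive_tool:
  commands:
    - {"dx": 0, "dy": 0, "dz": -1.5, "yaw": 0}
    - {"dx": 0, "dy": 0, "dz": -1.5, "yaw": 0}
    - {"dx": 0, "dy": 0, "dz": 0, "yaw": 0}

```text
t: 8.07
eef_pos: [467.1, -299.9, 78.2]
tcp_rot: [3.14, 0.002, 1.899]
ft_force: [2.8, 1.4, 9.5]
opening: 0.12
```

Request:
drive_tool:
  commands:
    - {"dx": 0, "dy": 0, "dz": -1.5, "yaw": 0}
    - {"dx": 0, "dy": 0, "dz": -1, "yaw": 0}
    - {"dx": 0, "dy": 0, "dz": 0, "yaw": 0}

```text
t: 8.32
eef_pos: [467.3, -300.3, 77.3]
tcp_rot: [3.139, 0.004, 1.899]
ft_force: [-1.1, 1.8, 29.3]
opening: 0.118
```

Upward force builds at TCP z of about 78 (bar about 97), so the lid is seated. I'll take the pressure off and open only partly, because the inner finger has about 44 mm of room.

Request:
drive_tool:
  commands:
    - {"dx": 0, "dy": 0, "dz": 1.5, "yaw": 0}
    - {"dx": 0, "dy": 0, "dz": 0, "yaw": 0}

```text
t: 8.48
eef_pos: [467.2, -300.3, 77.5]
tcp_rot: [3.14, 0.003, 1.899]
ft_force: [1.9, -0.7, 14.3]
opening: 0.117
```

Request:
drive_tool:
  commands:
    - {"dx": 0, "dy": 0, "dz": 0, "yaw": 0}
    - {"dx": 0, "dy": 0, "dz": 0, "yaw": 0}
    - {"dx": 0, "dy": 0, "dz": 0, "yaw": 0}
    - {"dx": 0, "dy": 0, "dz": 0, "yaw": 0}
    - {"dx": 0, "dy": 0, "dz": 0, "yaw": 0}
  grip: 0.42

```text
t: 8.9
eef_pos: [466.0, -299.2, 75.8]
tcp_rot: [-3.141, -0.001, 1.899]
ft_force: [-1.0, 0.6, -0.8]
opening: 0.395
```

Request:
drive_tool:
  commands:
    - {"dx": 0, "dy": 0, "dz": 0, "yaw": 0}
    - {"dx": 0, "dy": 0, "dz": 0, "yaw": 0}
    - {"dx": 0, "dy": 0, "dz": 0, "yaw": 0}

```text
t: 9.15
eef_pos: [466.3, -299.4, 76.1]
tcp_rot: [-3.142, -0.0, 1.899]
ft_force: [-0.3, -0.4, 0.0]
opening: 0.422
```

The gripper is free and the force reads zero, so I'll lift straight up, slowly at first.

Request:
drive_tool:
  commands:
    - {"dx": 0, "dy": 0, "dz": 4, "yaw": 0}
    - {"dx": 0, "dy": 0, "dz": 8, "yaw": 0}
    - {"dx": 0, "dy": 0, "dz": 12, "yaw": 0}
    - {"dx": 0, "dy": 0, "dz": 16, "yaw": 0}
    - {"dx": 0, "dy": 0, "dz": 20, "yaw": 0}

```text
t: 9.57
eef_pos: [466.0, -299.2, 136.8]
tcp_rot: [-3.141, -0.001, 1.899]
ft_force: [-0.4, -0.5, 0.1]
opening: 0.421
```

Request:
drive_tool:
  commands:
    - {"dx": 0, "dy": 0, "dz": 25, "yaw": 0}
    - {"dx": 0, "dy": 0, "dz": 25, "yaw": 0}
    - {"dx": 0, "dy": 0, "dz": 25, "yaw": 0}
    - {"dx": 0, "dy": 0, "dz": 20, "yaw": 0}
    - {"dx": 0, "dy": 0, "dz": 0, "yaw": 0}

```text
t: 9.98
eef_pos: [467.3, -300.1, 235.9]
tcp_rot: [3.138, 0.006, 1.899]
ft_force: [0.2, 0.7, 0.5]
opening: 0.424
```

```bash
python3 - <<'E'
from h import *
s=env.state();print(s["t"],s["eef_pos"].round(1),s["opening"],s["ft_force"].round(1))
uv={}
for n in("scene","top"):
    save(f"pics/{n}9.png",env.read_camera(n))
    for q in("lid_bar","lid_hinge","case_lid_handle"):
        r=env.place_of(q,n); print(n,q,[(np.round(a["pixel"],1).tolist(),round(a["conf"],2)) for a in r[:3]])
        if r: uv.setdefault(q,{})[n]=r[0]["pixel"]
for q,d in uv.items():
    if len(d)==2: print(q,tri((P("scene"),P("top")),(d["scene"],d["top"])).round(1))
E
```

```text
9.9833 [ 467.3 -300.1  235.9] 0.4237356748417908 [0.2 0.7 0.5]
scene lid_bar [([149.0, 229.3], 0.6)]
scene lid_hinge [([225.0, 273.0], 0.56)]
scene case_lid_handle [([385.4, 160.1], 0.62)]
top lid_bar []
top lid_hinge []
top case_lid_handle [([102.3, 89.4], 0.72)]
case_lid_handle [742.4 233.3 228.7]
```

View pics/scene9.png

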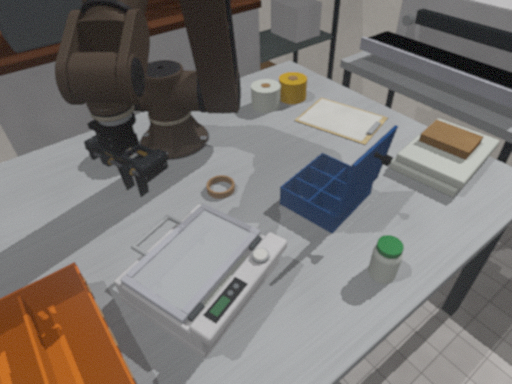

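The lid looks flat and shut, with the bar near (157,234), and the blue lid still stands open. I'll check the bar's position against the pixels predicted for a shut lid.

```bash
python3 - <<'E'
from h import *
p=P("scene");im=cv2.imread("pics/scene9.png")
u=np.array([np.cos(.334),np.sin(.334),0]);v=np.array([-u[1],u[0],0])
H=u*583-v*435;H[2]=96
big=cv2.resize(im[200:290,100:220],None,fx=6,fy=6,interpolation=cv2.INTER_CUBIC)
for th,c in((0,(0,255,0)),(.05,(0,255,255)),(.1,(0,0,255))):
    for s in(-60,60):
        q=proj(p,H-240*np.cos(th)*u+s*v+np.array([0,0,240*np.sin(th)]));print(th,q.round(1))
        cv2.circle(big,tuple(((q-[100,200])*6+3).astype(int).tolist()),4,c,1)
cv2.imwrite("pics/chk.png",big)
E
```

```text
0 [133.2 247.1]
0 [167.8 216.8]
0.05 [132.1 243.9]
0.05 [167.1 213.6]
0.1 [131.1 240.8]
0.1 [166.5 210.5]
```

View pics/chk.png

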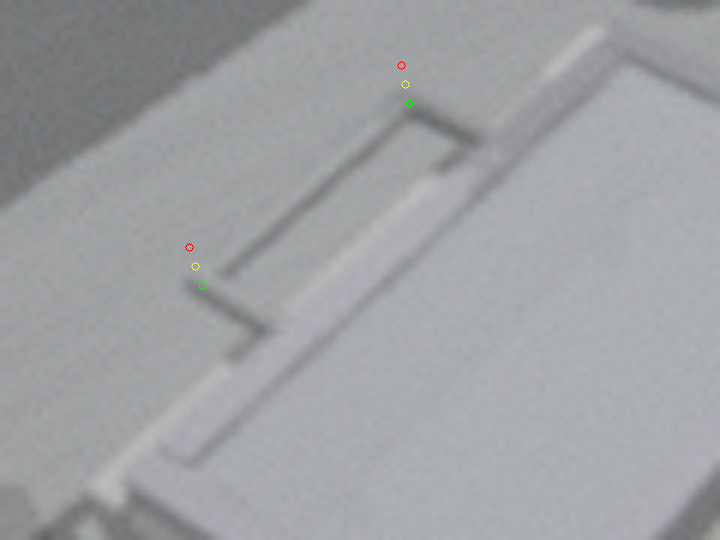

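The bar ends fall on the marks predicted for angle 0 (green). Contact force also rose at bar z of about 96–97. I'm handing in.

```bash
python3 -c "
from cell import env
env.job_done();print(env.state()['t'])"
```

```text
the job is handed in; nothing more can be done
the job is handed in; nothing more can be done
```

The packing machine's lid is shut. I gripped the bar, lowered the lid along its arc at about 0.4 rad/s, pressed lightly until it seated, let go and lifted clear. The job was handed in at about 10 s of the 38 s allowed.

**Last checks:**
- **Lid angle:** in the scene picture both bar ends lie on the positions predicted for angle 0. The downward stop was felt with the bar at about 96–97 mm, against 96 mm given for shut.
- **Forces:** the highest wrist reading was about 29 N, while pressing the lid home. There was a brief pull of about 20 N along the fingers' closing direction just before that. After letting go the readings were about zero.
- **Blue case:** I did not go near it and its lid still stands open. Its knob measures about 5 mm from the first reading, which I put down to network noise.

**Less certain:** the top camera's network did not find the bar or hinge at the end, so the shut check rests on the scene view and the contact force. My first hinge height measured 101–102 mm against the 96 mm given.

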